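Feel the tester's tubes for leftover spacers, then load the long cell

TASK

Load the full-length blue cell into the cell tester, in the one tube of the three that has no leftover spacer at its bottom. Find that tube by feeling gently down the tubes with the rod until you have rested its tip on the bare contact, stand the rod back in its stand, and only then push the cell fully home in that tube and let go. Never press on the contact at the bottom of a tube with more than about 25 N, and leave the short cells in the tray.

Things in the scene. Friction and masses are not known exactly. Their poses are not given: they have to be found in the camera images.
- tester: The cell tester, fixed: a flat grey box 214 x 130 x 34 mm with a small display on its top; three identical black upright tubes stand in a row on it, 55 mm centre to centre along its y axis. Two of them hold a leftover spacer deep in the dark bore. Which one is clear is not known and changes from time to time. Origin: under the middle of the box; z up.
- tube_1: One of the three tubes; its number says nothing of its place in the row or of what is in it. Origin: centre of its open mouth, 78 mm above the table; z up. 35 mm wide outside at the lip; bore 23 mm wide with a 2.4 mm lead-in at the mouth.
- tube_2: Another tube, the same in build. In each, a sprung brass roller 12 mm below the mouth, on the side away from the display, sticks 2.7 mm into the bore and grips a cell: it does not fall home by its own weight but must be pushed down with some 4 to 10 N, and stays at the depth where it is left; opening fingers can drag it up again by some mm.
- tube_3: Another tube, the same in build. A spacer is a loose black slug, 20.6 mm wide and 15 mm tall, that rests on the contact at the bottom: its top is 25 mm below the tube's mouth. In the clear tube the rod meets nothing before the bare contact, 40 mm below the mouth.
- contact_1: Contact at the bottom of tube_1: a dark steel button 14 mm wide. Origin: centre of its top, 40 mm below the tube's mouth. It stands on a stiff spring: it yields about 1 mm for 12 N, at most 3 mm. A cell is home when its foot rests on this button: 30 mm of the cell then stand out of the tube, its middle 5 mm below the mouth.
- contact_2: Contact at the bottom of tube_2, the same in build.
- contact_3: Contact at the bottom of tube_3, the same in build.
- cell_mid (a point): Centre of the fresh full-length cell: blue, round, 21 mm wide, 70 mm long, about 70 g, metal button up, standing upright with its lower 20 mm in one socket of the light wooden cell tray (66 x 186 x 30 mm; sockets 23 mm wide, 57 mm apart, floor 10 mm above the table). The point is 35 mm above its foot, whose edge is bevelled 1.5 mm; z along the cell.
- short_1_mid (a point): Centre of a short green cell, 21 mm wide and 35 mm long, standing in another socket of the cell tray; 17.5 mm above its foot. It stays where it is.
- short_2_mid (a point): Centre of the second short green cell, like short_1. It stays where it is.
- rod_grip (a point): Middle of the orange handle of the feeler rod, which stands upright in the dark stand. The handle is round, 16 mm wide, from 88 to 135 mm above the tip, with a guard 21 mm wide and 3 mm thick at its lower end; below it is a white round shaft 9 mm wide, 85 mm long. 40 g. This point is 110 mm above the tip; z along the rod, up from the tip.
- rod_tip (a point): The tip of the feeler rod: the end of its white shaft, 110 mm below rod_grip along the rod.
- stand: The rod's dark steel stand, fixed: a round foot 72 mm wide and an upright post 22 mm wide. Origin: centre of the mouth of the hole in the post, 95 mm above the table. The hole is 12 mm wide with a 2.4 mm lead-in and 88 mm deep. The shaft goes all the way in and the rod's guard rests on the post's top, so rod_grip is then 25 mm above this origin.

How it is judged (in metres and radians):
On the way, in this order (a step that is already met when the one before it is completed fails the run):
1. the tip of the rod rests on the bare sprung contact of the clear tube (((z of rod_tip in the frame of tube_1 below -0.038 m and horizontal distance between rod_tip and tube_1 below 0.012 m and contact force between rod and contact_1 above 0.3 N) or (z of rod_tip in the frame of tube_2 below -0.038 m and horizontal distance between rod_tip and tube_2 below 0.012 m and contact force between rod and contact_2 above 0.3 N) or (z of rod_tip in the frame of tube_3 below -0.038 m and horizontal distance between rod_tip and tube_3 below 0.012 m and contact force between rod and contact_3 above 0.3 N))), for 0.1 s.
2. the rod stands back in its stand, let go (z of rod_grip in the frame of stand below 0.031 m and horizontal distance between rod_grip and stand below 0.012 m and angle between rod_grip's own z axis and vertical below 0.15 rad and contact force between the fingers and rod below 0.05 N), for 0.1 s.
3. the cell is fully home in the clear tube (((z of cell_mid in the frame of tube_1 below -0.003 m and horizontal distance between cell_mid and tube_1 below 0.004 m) or (z of cell_mid in the frame of tube_2 below -0.003 m and horizontal distance between cell_mid and tube_2 below 0.004 m) or (z of cell_mid in the frame of tube_3 below -0.003 m and horizontal distance between cell_mid and tube_3 below 0.004 m)) and angle between cell_mid's own z axis and vertical below 0.1 rad), for 0.2 s.
At the end, for the whole second after the job is handed in: The blue cell is fully home in the clear tube (foot within 2 mm of 40 mm below the mouth, its middle within 4 mm of the axis, leaning less than 0.1 rad), at rest and released; the feeler rod stands upright in its stand, its guard within 6 mm of the mouth of the stand (all of step 3 and z of rod_grip in the frame of stand below 0.031 m and horizontal distance between rod_grip and stand below 0.012 m and angle between rod_grip's own z axis and vertical below 0.15 rad and linear speed of cell below 0.01 m/s); the robot touches nothing.
It fails at once if more than 25 N pressed on the contact at the bottom of a tube (contact force between any of contact_1, contact_2, contact_3 and anything else above 25 N).
It fails at once if a short cell moved more than 2 cm from its place in the tray (distance of any of short_1_mid, short_2_mid from where it was at the start of the episode above 0.02 m).
It also fails if it takes over 67 s, if anything falls off the work surface, if the arm or the gripper's body presses on something with over 40 N, if the wrist force passes 120 N, or if a joint passes its speed limit or range.

ROBOT

A 6-joint arm with a two-finger parallel gripper is mounted at the origin on the work surface; the furniture and walls round the work are solid. World frame = base frame: x ahead of the robot, y to its left, z up, the work surface at z = 0. Lengths are in m, angles in degrees, forces in N, time in s.
With the tool pointing down it reaches from about 0.25 to 0.725 m from the base axis. Payload 9.7 kg.
Tool frame: the origin (TCP) lies midway between the tips of the shut fingers; the grasp point (between the pads) lies 19 mm behind it; z points along the fingers, y is the line along which they close (so a half turn about z gives the same grasp; the last joint's range is limited). The gripper opens to 85 mm and grips with 20 to 120 N. Pads are 22 mm wide; open, the fingers measure 114 mm over their backs; the gripper's body (76 mm by 85 mm) begins 54 mm behind the grasp point. The pads swing forward as they close: fully open they stand 13 mm farther back than shut.
Start: joints at [75.516, 4.979, 10.078, 95.1, 0, 90], TCP at [0.138, 0.533, 0.231] pointing down, gripper open.
Joint ranges: [-179.16, 179.16], [-48.56, 103.87], [-65.8, 70.77], [-126.05, 130.52], [-82.76, 87.17], [-180, 180]. Speed limits (degrees/s): [127.2, 127.2, 147.25, 180, 180, 180].

INTERFACE

Orientations are given as [roll, pitch, yaw] about the fixed x, y, z axes, in that order (R = Rz(yaw) Ry(pitch) Rx(roll)).
In Python, from workcell import bot gives the robot as it stands.
- The arm moves only by the shell command python3 -m crank 'ROWS' [FORCE]. ROWS is JSON, a list of rows, each an object with "gripper": the finger opening in mm, from 0 to 85.4; "travel": the shift along the tool's x, y, z in mm, a list of three; "twist": the turn, a rotation vector about the tool's x, y, z in rad, a list of three. In form: [{"gripper": gripper, "travel": [tx, ty, tz], "twist": [rx, ry, rz]}, ...]. A call has 1 to 12 rows; each row shifts and turns the commanded pose from where the row before left it, along the tool's axes as they then stand; what a row does not reach is not made up. A row lasts 1/8 s, in which the tool goes at most 62.5 mm and 10.7 degrees, less where a joint would pass 70% of its speed; a pose out of reach is approached as far as the arm can. A call is refused whole if a number of a shift passes 62.5 or a number of a turn 0.188, either way. A call with a gripper value outside its range is refused whole. The fingers move at their own pace and stop on an object; FORCE is the grip in N (left out, the last holds). Time passes only in rows, so rows that do not move let the fingers close. It gives the time, the measured TCP pose, the force, the opening and the grip force at its end, in the units of the state.
- bot.get_obs(): the state, without advancing time (a new reading comes with each control period).
- bot.camera(name): name is "side" or "top"; returns the picture (400x640x3 uint8, red, green, blue); there is no depth.
- bot.calibration(name): a dict with "vfov" (degrees; the focal length in pixels is half the picture's height over the tangent of half this angle, whatever the lens; pixels are square), "cx", "cy" (the principal point, pixels), "k1" (the pictures are not rectified: a ray, as slopes to the right and down, at radius r is drawn at 1 + k1 r^2 times it, then the intrinsics apply), "camera_from_world" (4x4, takes a point from world to camera coordinates). Camera axes: x right, y down, z forward; pixel columns grow to the right and rows downward; lengths in m; the calibration is good to about 2 mm. A picture is of the moment at which its call begins. calibration takes no time and is no camera call.
- bot.job_done(): hands the job in; it is judged then, once.
The state is a dict: "time": time; "q": joint angles; "qd": joint speeds; "joint_efforts": joint torques, N m; "ee_pos": TCP position; "tcp_rot": TCP orientation; "wrist_force": force on the tool from outside, world axes, zero at the start; "torque": the same for the moment, N m; "opening": finger opening in m; "grasp_force": force on a finger pad.
Only numpy, scipy, OpenCV 4.12 (cv2) and the standard library are available. Lean on these libraries where they do the work, as an engineer would, in place of code of your own. Each camera call takes 0.05 s, during which the arm holds its last target. There are 200 camera calls.

## Working session

There is one attempt and no reset: what is moved stays moved. The work goes in short steps, Python scripts to look and compute and a shell command to move; the robot and the scene stay as the last step left them, time stands still between calls to the robot, and variables do not carry over. Pictures are saved under pics/ and viewed, at most 10 in all, crops included, and the job is handed in when it is done.

```bash
mkdir -p pics
cat > h.py <<'E'
import numpy as np, cv2
from workcell import bot
def K(n):
    c=bot.calibration(n); f=200/np.tan(np.radians(c['vfov'])/2); return c,f
def ray(n,u,v):
    c,f=K(n); T=np.array(c['camera_from_world'])
    d=np.array([(u-c['cx'])/f,(v-c['cy'])/f]); s=d.copy()
    for _ in range(30): s=d/(1+c['k1']*(s@s))
    R=T[:3,:3]; return -R.T@T[:3,3], R.T@np.array([s[0],s[1],1])
def plane(n,u,v,z):
    o,d=ray(n,u,v); return o+d*(z-o[2])/d[2]
def proj(n,p):
    c,f=K(n); T=np.array(c['camera_from_world']); q=T[:3,:3]@np.array(p)+T[:3,3]
    s=q[:2]/q[2]; s=s*(1+c['k1']*(s@s)); return s*f+[c['cx'],c['cy']]
def tri(a,b):
    (o1,d1),(o2,d2)=a,b
    t=np.linalg.lstsq(np.c_[d1,-d2],o2-o1,rcond=None)[0]
    p,q=o1+t[0]*d1,o2+t[1]*d2; return (p+q)/2,np.linalg.norm(p-q)
def snap(n,name):
    im=bot.camera(n); cv2.imwrite(f'pics/{name}.png',im[:,:,::-1]); return im
E
python3 - <<'E'
from h import *
for n in('side','top'):
    snap(n,n+'0'); print(n,bot.calibration(n), ray(n,320,200))
print(bot.get_obs())
E
```

```text
side {'vfov': 50.38676410266947, 'cx': 313.51028786974234, 'cy': 193.94998671756238, 'k1': 0.0167828733291451, 'camera_from_world': array([[ 0.8926818 , -0.45009423, -0.02311678, -0.54101555],
       [-0.19302076, -0.33546512, -0.92206624,  0.17230817],
       [ 0.40726182,  0.82757376, -0.38634113,  1.06208645],
       [ 0.        ,  0.        ,  0.        ,  1.        ]])} (array([ 0.08366652, -1.06465948,  0.55670069]), array([ 0.41814139,  0.81592958, -0.39981521]))
top {'vfov': 46.59126961485714, 'cx': 319.4441838390783, 'cy': 199.0579563106126, 'k1': 0.024396598902855293, 'camera_from_world': array([[ 8.17615391e-04, -9.99974151e-01,  7.14341044e-03,
        -4.60185007e-02],
       [-9.97989654e-01, -1.26864202e-03, -6.33643452e-02,
         5.48826113e-01],
       [ 6.33717697e-02, -7.07724205e-03, -9.97964895e-01,
         1.23812884e+00],
       [ 0.00000000e+00,  0.00000000e+00,  0.00000000e+00,
         1.00000000e+00]])} (array([ 0.46929799, -0.03655851,  1.27071386]), array([ 0.06134871, -0.00827639, -0.99808486]))
{'time': 0.1, 'q': array([ 7.55151453e+01,  5.00899990e+00,  1.00394509e+01,  9.50992910e+01,
       -5.31915583e-04,  9.00002098e+01]), 'qd': array([-0.00356788,  0.07546275,  0.14835313,  0.01710772, -0.11654305,
       -0.0171722 ]), 'joint_efforts': array([ 5.82006451e-04, -5.21563661e+01,  4.65654230e+01,  1.59541512e-02,
        3.41951329e-05, -2.94185293e-05]), 'ee_pos': array([0.13752087, 0.53232361, 0.23064797]), 'tcp_rot': array([-1.79931160e+02,  5.32167242e-04,  1.65514936e+02]), 'wrist_force': array([0.13675601, 0.15363724, 0.50928173]), 'torque': array([-0.05867216, -0.02477932, -0.00792072]), 'grasp_force': 0.0, 'opening': 0.08561834247487302}
```

View pics/top0.png

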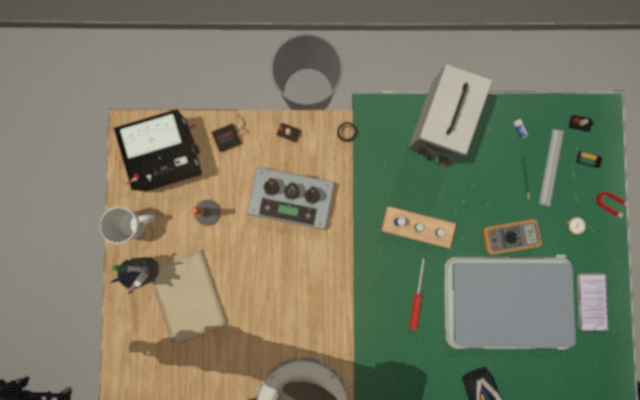

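View pics/side0.png

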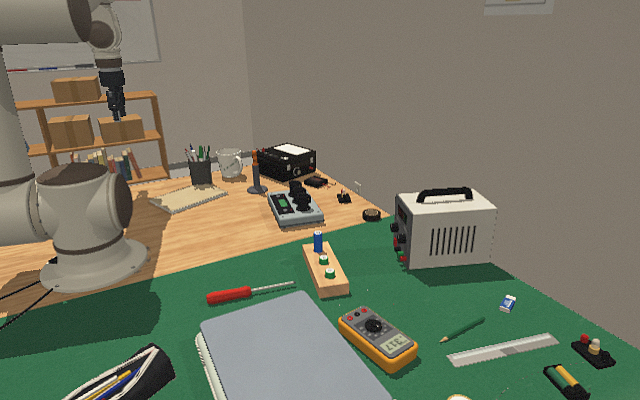

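The top view shows the rod and stand near (205,212), the tube mouths near (271,186), (292,191) and (312,195), and the blue cell near (401,222). The side view shows the rod at (255,155) and the cell at (318,242). Next I'll enlarge the key regions.

Run:
```python
from h import *
t=cv2.imread('pics/top0.png'); s=cv2.imread('pics/side0.png')
a=cv2.resize(t[165:250,180:340],None,fx=5,fy=5,interpolation=cv2.INTER_CUBIC)[:,:800]
b=cv2.resize(s[140:230,235:335],None,fx=4,fy=4,interpolation=cv2.INTER_CUBIC)
cv2.imwrite('pics/a.png',a); 
c=cv2.resize(t[195:255,375:465],None,fx=4,fy=4,interpolation=cv2.INTER_CUBIC)
h=max(b.shape[0],c.shape[0]); m=np.zeros((h,b.shape[1]+c.shape[1],3),np.uint8); m[:b.shape[0],:b.shape[1]]=b; m[:c.shape[0],b.shape[1]:]=c
cv2.imwrite('pics/b.png',m)
for n,im in(('top',t),('side',s)):
    H=cv2.cvtColor(im,cv2.COLOR_BGR2HSV)
    for nm,lo,hi in(('orange',(3,140,70),(14,255,255)),('blue',(105,110,50),(125,255,255)),('green',(65,80,40),(90,255,255))):
        k=cv2.inRange(H,lo,hi); N,L,S,C=cv2.connectedComponentsWithStats(k)
        print(n,nm,[(S[i].tolist(),C[i].round(1).tolist()) for i in range(1,N) if 8<S[i][4]<600])
```

```text
top orange [([189, 125, 5, 4, 11], [190.9, 126.5]), ([279, 126, 5, 5, 21], [280.8, 128.0]), ([597, 192, 27, 11, 39], [607.8, 195.4]), ([601, 194, 17, 19, 36], [607.1, 202.8]), ([613, 198, 8, 5, 9], [616.2, 199.8]), ([598, 204, 17, 11, 22], [606.3, 209.2]), ([193, 208, 10, 7, 51], [197.1, 210.8]), ([409, 294, 13, 36, 285], [414.9, 311.9])]
top blue [([517, 127, 6, 9, 18], [519.3, 131.3]), ([119, 276, 8, 4, 14], [122.9, 277.6]), ([482, 388, 8, 12, 38], [485.4, 393.6])]
top green [([356, 313, 5, 5, 10], [358.1, 315.1])]
side orange [([136, 140, 8, 2, 9], [139.6, 140.6]), ([252, 150, 6, 16, 65], [254.3, 157.6]), ([70, 155, 4, 8, 13], [71.5, 158.2]), ([109, 161, 5, 12, 32], [110.6, 166.7]), ([229, 288, 13, 11, 30], [235.8, 293.4]), ([224, 290, 10, 6, 15], [229.1, 292.1]), ([208, 292, 26, 12, 95], [219.7, 298.1]), ([243, 293, 7, 5, 14], [245.5, 295.1])]
side blue [([45, 68, 12, 1, 12], [50.5, 68.0]), ([314, 233, 8, 20, 146], [317.5, 242.7]), ([500, 298, 15, 13, 70], [507.4, 303.5]), ([96, 366, 45, 34, 211], [118.3, 384.9])]
side green [([199, 147, 3, 11, 16], [199.5, 151.8]), ([279, 199, 9, 8, 48], [282.7, 202.3]), ([320, 257, 8, 8, 43], [323.6, 261.4]), ([325, 272, 10, 7, 46], [329.5, 275.0]), ([0, 314, 17, 13, 83], [5.6, 319.5]), ([546, 367, 24, 22, 203], [557.0, 377.1])]
```

View pics/a.png

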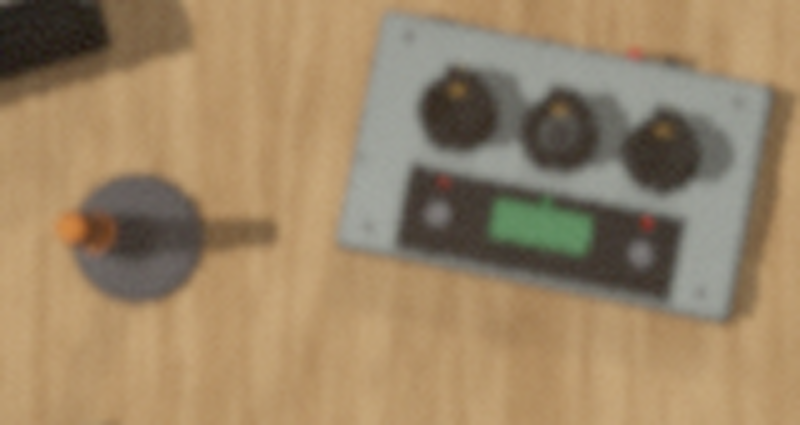

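View pics/b.png

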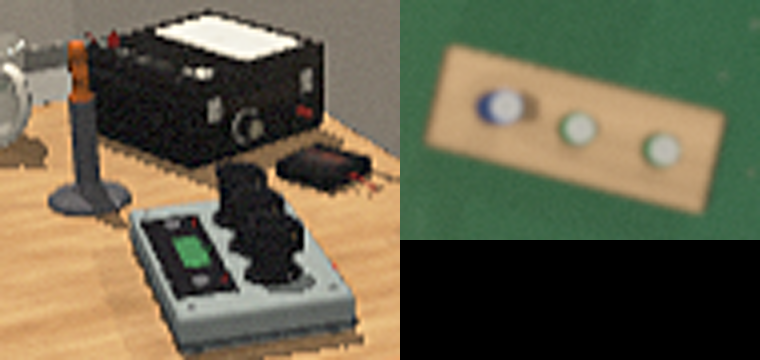

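The crops show the handle top at about (194.3,210.5), the stand foot centre at (207.9,212.4) and the rollers on the side away from the display. Now I'll measure the positions.

Run:
```python
from h import *
t=cv2.imread('pics/top0.png'); s=cv2.imread('pics/side0.png')
np.set_printoptions(precision=4,suppress=True)
# tester green display + box
H=cv2.cvtColor(t,cv2.COLOR_BGR2HSV)
U=4; big=cv2.resize(t,None,fx=U,fy=U,interpolation=cv2.INTER_CUBIC)
def un(p): return (np.array(p)+.5)/U-.5
HB=cv2.cvtColor(big,cv2.COLOR_BGR2HSV)
def comps(n,m,box,amin):
    z=np.zeros_like(m); x0,y0,x1,y1=[U*k for k in box]; z[y0:y1,x0:x1]=m[y0:y1,x0:x1]
    cs,_=cv2.findContours(z,cv2.RETR_EXTERNAL,cv2.CHAIN_APPROX_NONE)
    return [c for c in cs if cv2.contourArea(c)>amin]
# box: not wood (low saturation)
m=cv2.inRange(HB,(0,0,0),(179,75,255))
c=max(comps('top',m,(240,160,342,235),500),key=cv2.contourArea)
r=cv2.minAreaRect(c); P=np.array([plane('top',*un(q),.034) for q in cv2.boxPoints(r)]); print('box',P,P.mean(0),np.linalg.norm(np.diff(P,axis=0),axis=1))
# tubes: dark
m=cv2.inRange(HB,(0,0,0),(179,255,62))
for c in comps('top',m,(260,172,325,206),300):
    (u,v),rr=cv2.minEnclosingCircle(c); M=cv2.moments(c); x=un((u,v)); y=un((M['m10']/M['m00'],M['m01']/M['m00'])); print('tube',x,rr/U,y,cv2.contourArea(c)/U**2,plane('top',*x,.078),plane('top',*y,.07))
# white cell tops
m=cv2.inRange(HB,(0,0,150),(179,60,255))
for c in comps('top',m,(390,212,450,240),60):
    (u,v),rr=cv2.minEnclosingCircle(c); x=un((u,v)); print('cell',x,rr/U,[plane('top',*x,z)[:2] for z in(.08,.045)])
# rod
m=cv2.inRange(HB,(3,150,110),(14,255,255))
for c in comps('top',m,(185,200,205,220),60): print('orange',un(cv2.boundingRect(c)[:2]),cv2.boundingRect(c)[2]/U,cv2.boundingRect(c)[3]/U)
print('handle top',plane('top',194.3,210.5,.144),'guard',plane('top',199.5,211.3,.1))
print('foot',plane('top',207.9,212.4,.01))
print('tri rod', tri(ray('side',254.5,150.2+0.5),ray('top',194.3,210.5)))
print('tri cell', tri(ray('side',317.7,233.5),ray('top',401.5,221.5)))
# proj check
```

```text
box [[ 0.5081  0.1502  0.034 ]
 [ 0.6386  0.1255  0.034 ]
 [ 0.5962 -0.0874  0.034 ]
 [ 0.466  -0.0613  0.034 ]] [0.5522 0.0317 0.034 ] [0.1328 0.2171 0.1327]
tube [312.125 195.875] 6.562227249145508 [310.8352 196.2537] 58.78125 [ 0.5532 -0.0262  0.078 ] [ 0.5528 -0.0228  0.07  ]
tube [271.8716 186.506 ] 6.884102821350098 [270.788  188.1982] 55.03125 [0.5773 0.0775 0.078 ] [0.5736 0.081  0.07  ]
cell [440.518  232.0155] 4.103273391723633 [array([ 0.4608, -0.3547]), array([ 0.4606, -0.3641])]
cell [419.3843 226.7085] 4.108388900756836 [array([ 0.4743, -0.3009]), array([ 0.4745, -0.3087])]
cell [400.7371 221.3083] 4.9318013191223145 [array([ 0.4881, -0.2533]), array([ 0.4886, -0.2597])]
orange [197.375 209.375] 4.75 4.5
orange [192.125 207.625] 5.5 5.5
handle top [0.5127 0.258  0.144 ] guard [0.5124 0.2565 0.1   ]
foot [0.5128 0.2563 0.01  ]
tri rod (array([0.5149, 0.2575, 0.143 ]), np.float64(0.004482971247188025))
tri cell (array([ 0.4886, -0.2567,  0.075 ]), np.float64(0.002173751730128498))
```

```bash
python3 - <<'E'
from h import *
np.set_printoptions(precision=4,suppress=True)
for l,r in(((270.8,185.2),(271.4,183)),((291.2,189.6),(292,186.6)),((311.6,193.6),(312.4,191))):
    print(plane('top',*l,.078), plane('top',*r,.066)-np.array([.981,-.193,0])*.0105)
E
python3 -m crank '[{"gripper":85,"travel":[0,0,0],"twist":[0,0,-0.1265]},{"gripper":85,"travel":[0,0,0],"twist":[0,0,-0.1265]},{"gripper":85,"travel":[-37.5,-27.5,0],"twist":[0,0,0]},{"gripper":85,"travel":[-37.5,-27.5,0],"twist":[0,0,0]},{"gripper":85,"travel":[-37.5,-27.5,0],"twist":[0,0,0]},{"gripper":85,"travel":[-37.5,-27.5,0],"twist":[0,0,0]},{"gripper":85,"travel":[-37.5,-27.5,0],"twist":[0,0,0]},{"gripper":85,"travel":[-37.5,-27.5,0],"twist":[0,0,0]},{"gripper":85,"travel":[-37.5,-27.5,0],"twist":[0,0,0]},{"gripper":85,"travel":[-37.5,-27.5,0],"twist":[0,0,0]},{"gripper":85,"travel":[-37.5,-27.5,0],"twist":[0,0,0]},{"gripper":85,"travel":[-37.5,-27.5,0],"twist":[0,0,0]}]' 30
```

```text
[0.5806 0.0803 0.078 ] [0.5772 0.082  0.066 ]
[0.5693 0.0277 0.078 ] [0.5679 0.0284 0.066 ]
[ 0.5591 -0.0248  0.078 ] [ 0.5565 -0.0247  0.066 ]
time: 1.6
ee_pos: [0.5137, 0.2564, 0.2309]
tcp_rot: [-180.0, -0.0, -180.0]
wrist_force: [-0.3, 1.6, 0.2]
opening: 0.0848
grasp_force: 0.0
```

```bash
python3 -m crank '[{"gripper":85,"travel":[0,0.5,30],"twist":[0,0,0]},{"gripper":85,"travel":[0,0,30],"twist":[0,0,0]},{"gripper":85,"travel":[0,0,30],"twist":[0,0,0]},{"gripper":85,"travel":[0,0,24],"twist":[0,0,0]},{"gripper":85,"travel":[0,0,12],"twist":[0,0,0]},{"gripper":85,"travel":[0,0,0],"twist":[0,0,0]}]' 30
python3 -c "
from h import *
t=snap('top','g1'); s=snap('side','g1s')
a=cv2.resize(t[165:250,170:255],None,fx=4,fy=4); b=cv2.resize(s[100:200,210:310],None,fx=4,fy=4)
cv2.imwrite('pics/g1c.png',np.hstack([np.vstack([a,np.zeros((60,340,3),np.uint8)]),b])[:,:,::-1])"
```

```text
time: 2.35
ee_pos: [0.5122, 0.2579, 0.1047]
tcp_rot: [-180.0, -0.1, -180.0]
wrist_force: [-0.0, -1.5, 0.6]
opening: 0.0849
grasp_force: 0.0
```

View pics/g1c.png

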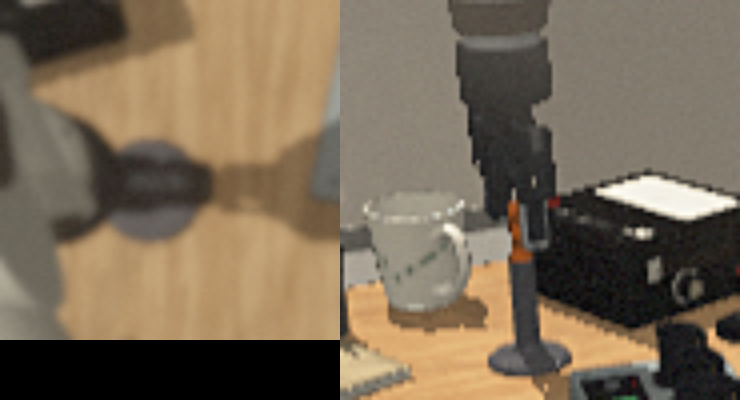

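The side crop shows the orange handle between the fingers, with the near finger just to its right, so I'll close the gripper.

```bash
python3 -m crank '[{"gripper":10,"travel":[0,0,0],"twist":[0,0,0]},{"gripper":10,"travel":[0,0,0],"twist":[0,0,0]},{"gripper":10,"travel":[0,0,0],"twist":[0,0,0]},{"gripper":10,"travel":[0,0,0],"twist":[0,0,0]},{"gripper":10,"travel":[0,0,0],"twist":[0,0,0]},{"gripper":10,"travel":[0,0,0],"twist":[0,0,0]},{"gripper":10,"travel":[0,0,0],"twist":[0,0,0]},{"gripper":10,"travel":[0,0,0],"twist":[0,0,0]}]' 40
```

```text
time: 3.45
ee_pos: [0.5126, 0.2581, 0.1054]
tcp_rot: [180.0, 0.0, -180.0]
wrist_force: [-0.3, 0.3, 1.9]
opening: 0.015
grasp_force: 38.9
```

```bash
python3 -m crank '[{"gripper":10,"travel":[0,0,-10],"twist":[0,0,0]},{"gripper":10,"travel":[0,0,-20],"twist":[0,0,0]},{"gripper":10,"travel":[0,0,-25],"twist":[0,0,0]},{"gripper":10,"travel":[0,0,-25],"twist":[0,0,0]},{"gripper":10,"travel":[0,0,-20],"twist":[0,0,0]},{"gripper":10,"travel":[-11,-29.5,0],"twist":[0,0,0]},{"gripper":10,"travel":[-11,-29.5,0],"twist":[0,0,0]},{"gripper":10,"travel":[-11,-29.5,0],"twist":[0,0,0]},{"gripper":10,"travel":[-11,-29.5,0],"twist":[0,0,0]},{"gripper":10,"travel":[-11,-29.5,0],"twist":[0,0,0]},{"gripper":10,"travel":[-11,-29.5,0],"twist":[0,0,0]},{"gripper":10,"travel":[0,0,0],"twist":[0,0,0]}]'
python3 -c "
from h import *
t=snap('top','g2'); s=snap('side','g2s')
a=cv2.resize(t[165:235,245:335],None,fx=4,fy=4); b=cv2.resize(s[130:230,250:340],None,fx=4,fy=4)
cv2.imwrite('pics/g2c.png',np.hstack([np.vstack([a,np.zeros((120,360,3),np.uint8)]),b])[:,:,::-1])"
```

```text
time: 4.95
ee_pos: [0.579, 0.0794, 0.2056]
tcp_rot: [-180.0, -0.0, 179.9]
wrist_force: [0.3, 0.6, -1.2]
opening: 0.0151
grasp_force: 39.2
```

View pics/g2c.png

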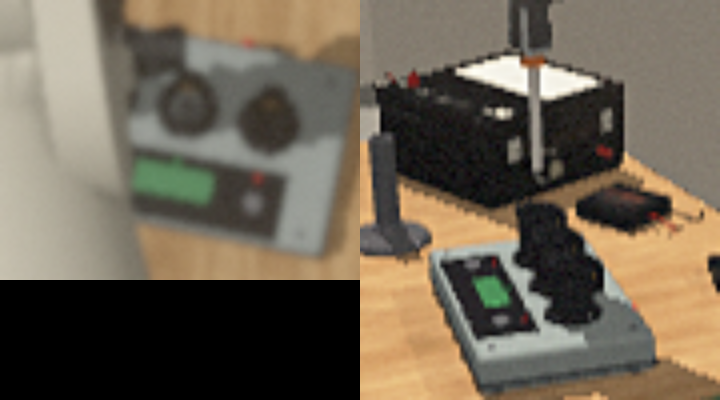

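The side crop shows the white rod tip at about (294.5,174.5), above the far tube, whose lip spans about x=289.5 to 301.5. I'll check this against the projection.

```bash
python3 -c "
from h import *
print(proj('side',(.579,.0794,.1105)),proj('side',(.579,.081,.078)),proj('side',(.589,.081,.078)),proj('side',(.579,.091,.078)))"
python3 -m crank '[{"gripper":10,"travel":[0,1.5,15],"twist":[0,0,0]},{"gripper":10,"travel":[0,0,12],"twist":[0,0,0]},{"gripper":10,"travel":[0,0,8],"twist":[0,0,0]},{"gripper":10,"travel":[0,0,4],"twist":[0,0,0]},{"gripper":10,"travel":[0,0,0],"twist":[0,0,0]}]'
```

```text
[293.41014578 172.06967242] [293.62970527 181.67234643] [296.52513454 181.09684446] [292.32720017 180.68592945]
time: 5.68
ee_pos: [0.5785, 0.0826, 0.1661]
tcp_rot: [-180.0, -0.0, -180.0]
wrist_force: [-0.3, -0.6, -0.3]
opening: 0.0147
grasp_force: 39.2
```

```bash
python3 -m crank '[{"gripper":10,"travel":[0,0,5],"twist":[0,0,0]},{"gripper":10,"travel":[0,0,5],"twist":[0,0,0]},{"gripper":10,"travel":[0,0,4],"twist":[0,0,0]},{"gripper":10,"travel":[0,0,2],"twist":[0,0,0]},{"gripper":10,"travel":[0,0,1],"twist":[0,0,0]},{"gripper":10,"travel":[0,0,0],"twist":[0,0,0]}]'
python3 -m crank '[{"gripper":10,"travel":[0,0,1],"twist":[0,0,0]},{"gripper":10,"travel":[0,0,0],"twist":[0,0,0]}]'
python3 -m crank '[{"gripper":10,"travel":[0,0,1],"twist":[0,0,0]},{"gripper":10,"travel":[0,0,0],"twist":[0,0,0]}]'
```

```text
time: 6.42
ee_pos: [0.5787, 0.0826, 0.1493]
tcp_rot: [-180.0, 0.0, -180.0]
wrist_force: [-0.8, -1.0, -0.1]
opening: 0.0147
grasp_force: 39.2
time: 6.68
ee_pos: [0.5788, 0.0826, 0.1485]
tcp_rot: [180.0, 0.0, -180.0]
wrist_force: [-0.2, -0.3, 0.2]
opening: 0.0149
grasp_force: 39.3
time: 6.92
ee_pos: [0.5789, 0.0827, 0.148]
tcp_rot: [180.0, 0.1, -180.0]
wrist_force: [-0.2, -1.0, 5.1]
opening: 0.0149
grasp_force: 39.8
```

Contact came at TCP z=0.148, which is the spacer height, so tube A is blocked. On to the middle tube.

```bash
python3 -m crank '[{"gripper":10,"travel":[0,0,-10],"twist":[0,0,0]},{"gripper":10,"travel":[0,0,-15],"twist":[0,0,0]},{"gripper":10,"travel":[0,0,-15],"twist":[0,0,0]},{"gripper":10,"travel":[5.25,-27.5,0],"twist":[0,0,0]},{"gripper":10,"travel":[5.25,-27.5,0],"twist":[0,0,0]},{"gripper":10,"travel":[0,0,0],"twist":[0,0,0]},{"gripper":10,"travel":[0,0,12],"twist":[0,0,0]},{"gripper":10,"travel":[0,0,8],"twist":[0,0,0]},{"gripper":10,"travel":[0,0,5],"twist":[0,0,0]},{"gripper":10,"travel":[0,0,2],"twist":[0,0,0]},{"gripper":10,"travel":[0,0,0],"twist":[0,0,0]}]'
python3 -m crank '[{"gripper":10,"travel":[0,0,4],"twist":[0,0,0]},{"gripper":10,"travel":[0,0,4],"twist":[0,0,0]},{"gripper":10,"travel":[0,0,2],"twist":[0,0,0]},{"gripper":10,"travel":[0,0,1],"twist":[0,0,0]},{"gripper":10,"travel":[0,0,1],"twist":[0,0,0]},{"gripper":10,"travel":[0,0,0],"twist":[0,0,0]}]'
```

```text
time: 8.3
ee_pos: [0.5681, 0.0278, 0.1602]
tcp_rot: [180.0, -0.0, -180.0]
wrist_force: [0.1, -0.2, -0.3]
opening: 0.0149
grasp_force: 39.3
time: 9.05
ee_pos: [0.5682, 0.0276, 0.1483]
tcp_rot: [180.0, 0.0, -180.0]
wrist_force: [1.0, 0.8, 1.0]
opening: 0.0148
grasp_force: 39.3
```

```bash
python3 -m crank '[{"gripper":10,"travel":[0,0,1],"twist":[0,0,0]},{"gripper":10,"travel":[0,0,0],"twist":[0,0,0]}]'
python3 -m crank '[{"gripper":10,"travel":[0,0,0.5],"twist":[0,0,0]},{"gripper":10,"travel":[0,0,0],"twist":[0,0,0]}]'
```

```text
time: 9.3
ee_pos: [0.5681, 0.0276, 0.1472]
tcp_rot: [180.0, -0.0, -180.0]
wrist_force: [0.0, 0.0, -0.6]
opening: 0.0149
grasp_force: 39.3
time: 9.55
ee_pos: [0.5682, 0.0276, 0.1468]
tcp_rot: [-180.0, -0.0, -180.0]
wrist_force: [-0.1, 0.1, -2.1]
opening: 0.0154
grasp_force: 39.3
```

No resistance at the spacer depth, so the middle tube looks clear. Going deeper.

```bash
python3 -m crank '[{"gripper":10,"travel":[0,0,1],"twist":[0,0,0]},{"gripper":10,"travel":[0,0,0],"twist":[0,0,0]}]'
python3 -m crank '[{"gripper":10,"travel":[0,0,4],"twist":[0,0,0]},{"gripper":10,"travel":[0,0,4],"twist":[0,0,0]},{"gripper":10,"travel":[0,0,2],"twist":[0,0,0]},{"gripper":10,"travel":[0,0,1],"twist":[0,0,0]},{"gripper":10,"travel":[0,0,0],"twist":[0,0,0]}]'
python3 -m crank '[{"gripper":10,"travel":[0,0,1],"twist":[0,0,0]},{"gripper":10,"travel":[0,0,0],"twist":[0,0,0]}]'
```

```text
time: 9.8
ee_pos: [0.5681, 0.0276, 0.1457]
tcp_rot: [180.0, -0.0, -180.0]
wrist_force: [-0.0, 0.7, -0.5]
opening: 0.015
grasp_force: 39.3
time: 10.42
ee_pos: [0.5681, 0.0276, 0.1347]
tcp_rot: [-180.0, -0.0, -180.0]
wrist_force: [0.0, 0.5, -0.3]
opening: 0.0148
grasp_force: 39.3
time: 10.68
ee_pos: [0.5682, 0.0276, 0.1338]
tcp_rot: [-180.0, 0.0, -180.0]
wrist_force: [0.2, -0.6, -0.1]
opening: 0.0147
grasp_force: 39.3
```

```bash
python3 -m crank '[{"gripper":10,"travel":[0,0,0.7],"twist":[0,0,0]},{"gripper":10,"travel":[0,0,0],"twist":[0,0,0]},{"gripper":10,"travel":[0,0,0],"twist":[0,0,0]}]'
```

```text
time: 11.05
ee_pos: [0.5683, 0.0276, 0.1333]
tcp_rot: [-180.0, 0.0, -180.0]
wrist_force: [-0.6, -0.6, 2.6]
opening: 0.0146
grasp_force: 39.3
```

```bash
python3 -m crank '[{"gripper":10,"travel":[0,0,0.4],"twist":[0,0,0]},{"gripper":10,"travel":[0,0,0],"twist":[0,0,0]},{"gripper":10,"travel":[0,0,0],"twist":[0,0,0]}]'
```

```text
time: 11.42
ee_pos: [0.5683, 0.0276, 0.133]
tcp_rot: [180.0, 0.0, -180.0]
wrist_force: [-0.6, 0.0, 5.0]
opening: 0.0149
grasp_force: 39.6
```

The tip is resting on the bare contact. I'll take the rod back to its stand.

```bash
python3 -m crank '[{"gripper":10,"travel":[0,0,-10],"twist":[0,0,0]},{"gripper":10,"travel":[0,0,-20],"twist":[0,0,0]},{"gripper":10,"travel":[0,0,-25],"twist":[0,0,0]},{"gripper":10,"travel":[0,0,-18],"twist":[0,0,0]},{"gripper":10,"travel":[7,29,0],"twist":[0,0,0]},{"gripper":10,"travel":[8,33,0],"twist":[0,0,0]},{"gripper":10,"travel":[8,33,0],"twist":[0,0,0]},{"gripper":10,"travel":[8,33,0],"twist":[0,0,0]},{"gripper":10,"travel":[8,33,0],"twist":[0,0,0]},{"gripper":10,"travel":[8,33,0],"twist":[0,0,0]},{"gripper":10,"travel":[8,33,0],"twist":[0,0,0]},{"gripper":10,"travel":[0.7,3.5,0],"twist":[0,0,0]}]'
python3 -m crank '[{"gripper":10,"travel":[0,0,0],"twist":[0,0,0]}]'
python3 -c "
from h import *
s=snap('side','g3s'); b=cv2.resize(s[110:200,200:300],None,fx=6,fy=6)
cv2.imwrite('pics/g3c.png',b[:,:,::-1])"
```

```text
time: 12.92
ee_pos: [0.5117, 0.2597, 0.2056]
tcp_rot: [-180.0, -0.0, -179.8]
wrist_force: [0.4, -0.3, 0.5]
opening: 0.0151
grasp_force: 39.4
time: 13.05
ee_pos: [0.5123, 0.258, 0.2056]
tcp_rot: [-180.0, -0.0, -180.0]
wrist_force: [0.3, -1.0, -0.2]
opening: 0.015
grasp_force: 39.4
```

View pics/g3c.png

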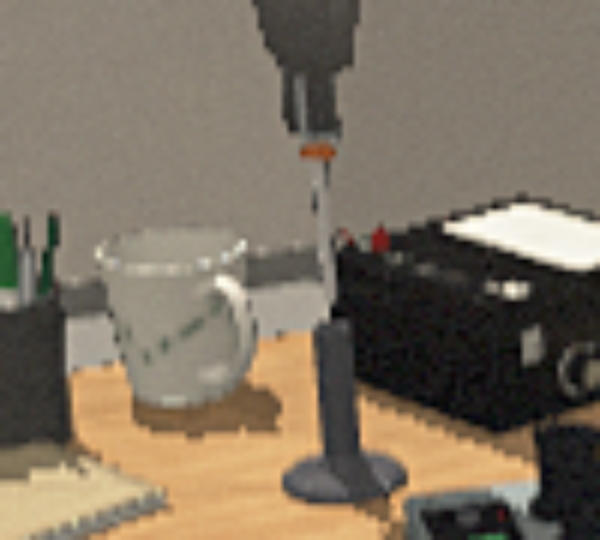

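The side crop shows the shaft bottom at x≈329 above the post mouth at x≈335 (both crop pixels), so it is lined up. Lowering now.

```bash
python3 -m crank '[{"gripper":10,"travel":[0,0,8],"twist":[0,0,0]},{"gripper":10,"travel":[0,0,5],"twist":[0,0,0]},{"gripper":10,"travel":[0,0,3],"twist":[0,0,0]},{"gripper":10,"travel":[0,0,3],"twist":[0,0,0]},{"gripper":10,"travel":[0,0,3],"twist":[0,0,0]},{"gripper":10,"travel":[0,0,0],"twist":[0,0,0]}]'
```

```text
time: 13.85
ee_pos: [0.5123, 0.2581, 0.1835]
tcp_rot: [-180.0, -0.0, -180.0]
wrist_force: [-0.4, 0.1, -0.5]
opening: 0.0149
grasp_force: 39.4
```

```bash
python3 -m crank '[{"gripper":10,"travel":[0,0,12],"twist":[0,0,0]},{"gripper":10,"travel":[0,0,15],"twist":[0,0,0]},{"gripper":10,"travel":[0,0,15],"twist":[0,0,0]},{"gripper":10,"travel":[0,0,15],"twist":[0,0,0]},{"gripper":10,"travel":[0,0,12],"twist":[0,0,0]},{"gripper":10,"travel":[0,0,6],"twist":[0,0,0]},{"gripper":10,"travel":[0,0,2],"twist":[0,0,0]},{"gripper":10,"travel":[0,0,0],"twist":[0,0,0]}]'
```

```text
time: 14.85
ee_pos: [0.5125, 0.258, 0.1068]
tcp_rot: [-180.0, 0.0, -180.0]
wrist_force: [0.5, -0.1, 0.1]
opening: 0.0148
grasp_force: 39.3
```

```bash
python3 -m crank '[{"gripper":10,"travel":[0,0,1],"twist":[0,0,0]},{"gripper":85,"travel":[0,0,0],"twist":[0,0,0]},{"gripper":85,"travel":[0,0,0],"twist":[0,0,0]},{"gripper":85,"travel":[0,0,0],"twist":[0,0,0]},{"gripper":85,"travel":[0,0,0],"twist":[0,0,0]},{"gripper":85,"travel":[0,0,0],"twist":[0,0,0]},{"gripper":85,"travel":[0,0,-10],"twist":[0,0,0]},{"gripper":85,"travel":[0,0,-25],"twist":[0,0,0]},{"gripper":85,"travel":[0,0,-30],"twist":[0,0,0]},{"gripper":85,"travel":[0,0,-30],"twist":[0,0,0]},{"gripper":85,"travel":[0,0,0],"twist":[0,0,0]}]'
python3 - <<'E'
from h import *
s=snap('side','g4s'); t=snap('top','g4'); print(bot.get_obs()['opening'])
for n,im in(('top',t),('side',s)):
    H=cv2.cvtColor(im,cv2.COLOR_RGB2HSV); k=cv2.inRange(H,(3,140,70),(14,255,255)); k[:,:180]=0;k[:,270:]=0
    N,L,S,C=cv2.connectedComponentsWithStats(k)
    print(n,[(S[i].tolist(),C[i].round(1).tolist()) for i in range(1,N) if 8<S[i][4]<600])
E
```

```text
time: 16.23
ee_pos: [0.5133, 0.2586, 0.204]
tcp_rot: [179.9, 0.2, -180.0]
wrist_force: [0.7, -0.3, -1.0]
opening: 0.0854
grasp_force: 0.0
0.08506976996917102
top [([189, 125, 5, 3, 9], [191.1, 126.3])]
side [([252, 151, 7, 15, 67], [254.5, 157.9]), ([237, 287, 6, 4, 9], [239.3, 288.2]), ([221, 289, 24, 11, 56], [233.0, 294.3]), ([216, 290, 12, 2, 12], [221.5, 290.6]), ([212, 293, 8, 8, 25], [215.9, 296.4]), ([216, 297, 9, 6, 15], [220.7, 299.7])]
```

The rod is back where it started. Moving to the cell at (0.4884, -0.2535).

```bash
python3 -m crank '[{"gripper":85,"travel":[2,-22.5,0],"twist":[0,0,0]},{"gripper":85,"travel":[2,-45,0],"twist":[0,0,0]},{"gripper":85,"travel":[2,-45,0],"twist":[0,0,0]},{"gripper":85,"travel":[2,-45,0],"twist":[0,0,0]},{"gripper":85,"travel":[2,-45,0],"twist":[0,0,0]},{"gripper":85,"travel":[2,-45,0],"twist":[0,0,0]},{"gripper":85,"travel":[2,-45,0],"twist":[0,0,0]},{"gripper":85,"travel":[2,-45,0],"twist":[0,0,0]},{"gripper":85,"travel":[2,-45,0],"twist":[0,0,0]},{"gripper":85,"travel":[2,-45,0],"twist":[0,0,0]},{"gripper":85,"travel":[2,-45,0],"twist":[0,0,0]},{"gripper":85,"travel":[2,-39,0],"twist":[0,0,0]}]'
python3 -m crank '[{"gripper":85,"travel":[0,0,30],"twist":[0,0,0]},{"gripper":85,"travel":[0,0,30],"twist":[0,0,0]},{"gripper":85,"travel":[0,0,0],"twist":[0,0,0]}]'
```

```text
time: 17.82
ee_pos: [0.487, -0.2555, 0.1998]
tcp_rot: [180.0, -0.1, 180.0]
wrist_force: [0.5, 0.6, 0.3]
opening: 0.0848
grasp_force: 0.0
time: 18.2
ee_pos: [0.4862, -0.2533, 0.1379]
tcp_rot: [179.9, -0.3, 180.0]
wrist_force: [-0.0, -0.3, 1.3]
opening: 0.085
grasp_force: 0.0
```

```bash
python3 -m crank '[{"gripper":85,"travel":[-2,0,30],"twist":[0,0,0]},{"gripper":85,"travel":[0,0,30],"twist":[0,0,0]},{"gripper":85,"travel":[0,0,16],"twist":[0,0,0]},{"gripper":85,"travel":[0,0,7],"twist":[0,0,0]},{"gripper":10,"travel":[0,0,0],"twist":[0,0,0]},{"gripper":10,"travel":[0,0,0],"twist":[0,0,0]},{"gripper":10,"travel":[0,0,0],"twist":[0,0,0]},{"gripper":10,"travel":[0,0,0],"twist":[0,0,0]},{"gripper":10,"travel":[0,0,0],"twist":[0,0,0]},{"gripper":10,"travel":[0,0,0],"twist":[0,0,0]},{"gripper":10,"travel":[0,0,0],"twist":[0,0,0]},{"gripper":10,"travel":[0,0,0],"twist":[0,0,0]}]' 40
```

```text
time: 19.7
ee_pos: [0.4908, -0.2536, 0.0583]
tcp_rot: [-180.0, 0.1, -180.0]
wrist_force: [0.4, -0.4, 5.3]
opening: 0.0194
grasp_force: 39.1
```

```bash
python3 -m crank '[{"gripper":10,"travel":[0,0,-8],"twist":[0,0,0]},{"gripper":10,"travel":[0,0,-22],"twist":[0,0,0]},{"gripper":10,"travel":[0,0,-30],"twist":[0,0,0]},{"gripper":10,"travel":[0,0,-32],"twist":[0,0,0]},{"gripper":10,"travel":[-10,37,0],"twist":[0,0,0]},{"gripper":10,"travel":[-10,37,0],"twist":[0,0,0]},{"gripper":10,"travel":[-10,37,0],"twist":[0,0,0]},{"gripper":10,"travel":[-10,37,0],"twist":[0,0,0]},{"gripper":10,"travel":[-10,37,0],"twist":[0,0,0]},{"gripper":10,"travel":[-10,37,0],"twist":[0,0,0]},{"gripper":10,"travel":[-10,37,0],"twist":[0,0,0]},{"gripper":10,"travel":[-8,22,0],"twist":[0,0,0]}]'
python3 -m crank '[{"gripper":10,"travel":[0,0,0],"twist":[0,0,0]}]'
python3 -c "
from h import *
s=snap('side','g5s'); b=cv2.resize(s[130:220,250:340],None,fx=6,fy=6)
cv2.imwrite('pics/g5c.png',b[:,:,::-1])
for p in((.5682,.0278,.1),(.5682,.0278,.078),(.5685,.0278,.034)): print((proj('side',p)-[250,130])*6)"
```

```text
time: 21.2
ee_pos: [0.5685, 0.0294, 0.1496]
tcp_rot: [180.0, -0.0, -179.9]
wrist_force: [0.4, -0.7, -0.3]
opening: 0.019
grasp_force: 39.4
time: 21.32
ee_pos: [0.5685, 0.029, 0.1494]
tcp_rot: [180.0, -0.1, -179.9]
wrist_force: [0.3, -1.6, -0.9]
opening: 0.0193
grasp_force: 39.4
[284.00573467 306.0464662 ]
[285.65679349 346.78822171]
[289.42465886 426.55828441]
```

View pics/g5c.png

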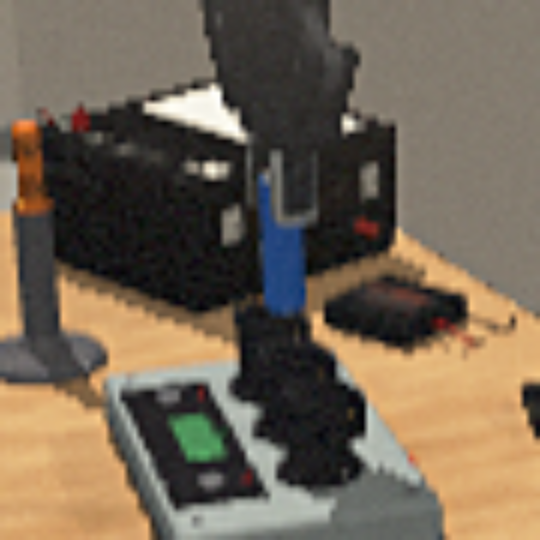

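The side crop shows the cell foot centre at about (287,305), with the middle lip spanning roughly x=257 to 335. That suggests shifting about 2 mm in +x. I'll shift and feel gently into the lead-in.

```bash
python3 -m crank '[{"gripper":10,"travel":[-2,-1,10],"twist":[0,0,0]},{"gripper":10,"travel":[0,0,8],"twist":[0,0,0]},{"gripper":10,"travel":[0,0,3],"twist":[0,0,0]},{"gripper":10,"travel":[0,0,1],"twist":[0,0,0]},{"gripper":10,"travel":[0,0,0],"twist":[0,0,0]}]'
python3 -m crank '[{"gripper":10,"travel":[0,0,1],"twist":[0,0,0]},{"gripper":10,"travel":[0,0,1],"twist":[0,0,0]},{"gripper":10,"travel":[0,0,0],"twist":[0,0,0]}]'
python3 -m crank '[{"gripper":10,"travel":[0,0,1],"twist":[0,0,0]},{"gripper":10,"travel":[0,0,0],"twist":[0,0,0]}]'
```

```text
time: 22.0
ee_pos: [0.5705, 0.0265, 0.1279]
tcp_rot: [180.0, 0.0, -180.0]
wrist_force: [-0.6, 0.4, -1.3]
opening: 0.0194
grasp_force: 39.4
time: 22.38
ee_pos: [0.5704, 0.0266, 0.1256]
tcp_rot: [180.0, -0.0, -180.0]
wrist_force: [-0.5, -0.8, -0.7]
opening: 0.0195
grasp_force: 39.4
time: 22.62
ee_pos: [0.5704, 0.0266, 0.1246]
tcp_rot: [180.0, -0.0, -180.0]
wrist_force: [0.2, -0.1, -0.9]
opening: 0.0193
grasp_force: 39.4
```

```bash
for i in 1; do python3 -m crank '[{"gripper":10,"travel":[0,1,1],"twist":[0,0,0]},{"gripper":10,"travel":[0,0,0],"twist":[0,0,0]}]'
python3 -m crank '[{"gripper":10,"travel":[0,0,1],"twist":[0,0,0]},{"gripper":10,"travel":[0,0,0],"twist":[0,0,0]}]'
python3 -m crank '[{"gripper":10,"travel":[0,0,1],"twist":[0,0,0]},{"gripper":10,"travel":[0,0,0],"twist":[0,0,0]}]'; done
```

```text
time: 22.88
ee_pos: [0.5704, 0.0277, 0.1236]
tcp_rot: [180.0, -0.0, -180.0]
wrist_force: [1.1, -0.4, -1.1]
opening: 0.0193
grasp_force: 39.4
time: 23.12
ee_pos: [0.5704, 0.0276, 0.1226]
tcp_rot: [180.0, -0.0, -180.0]
wrist_force: [-0.9, -0.2, -1.0]
opening: 0.0194
grasp_force: 39.4
time: 23.38
ee_pos: [0.5705, 0.0277, 0.1217]
tcp_rot: [180.0, 0.0, -180.0]
wrist_force: [0.4, -0.3, -0.4]
opening: 0.0195
grasp_force: 39.4
```

```bash
python3 -m crank '[{"gripper":10,"travel":[0,0,1.5],"twist":[0,0,0]},{"gripper":10,"travel":[0,0,1.5],"twist":[0,0,0]},{"gripper":10,"travel":[0,0,0],"twist":[0,0,0]}]'
python3 -m crank '[{"gripper":10,"travel":[0,0,1.5],"twist":[0,0,0]},{"gripper":10,"travel":[0,0,1.5],"twist":[0,0,0]},{"gripper":10,"travel":[0,0,0],"twist":[0,0,0]}]'
python3 -m crank '[{"gripper":10,"travel":[0,0,1.5],"twist":[0,0,0]},{"gripper":10,"travel":[0,0,1.5],"twist":[0,0,0]},{"gripper":10,"travel":[0,0,0],"twist":[0,0,0]}]'
```

```text
time: 23.75
ee_pos: [0.5704, 0.0279, 0.1185]
tcp_rot: [180.0, -0.0, -180.0]
wrist_force: [-1.0, 2.4, -0.4]
opening: 0.0191
grasp_force: 39.3
time: 24.12
ee_pos: [0.5704, 0.0278, 0.1156]
tcp_rot: [180.0, -0.0, -180.0]
wrist_force: [0.5, 3.2, 1.4]
opening: 0.0196
grasp_force: 39.3
time: 24.5
ee_pos: [0.5704, 0.0278, 0.1129]
tcp_rot: [180.0, 0.0, -180.0]
wrist_force: [-0.7, 5.2, 3.9]
opening: 0.0194
grasp_force: 39.7
```

```bash
python3 -m crank '[{"gripper":10,"travel":[0,1.2,0],"twist":[0,0,0]},{"gripper":10,"travel":[0,0,0],"twist":[0,0,0]}]'
python3 -m crank '[{"gripper":10,"travel":[0,0,1.5],"twist":[0,0,0]},{"gripper":10,"travel":[0,0,1.5],"twist":[0,0,0]},{"gripper":10,"travel":[0,0,0],"twist":[0,0,0]}]'
python3 -m crank '[{"gripper":10,"travel":[0,0,1.5],"twist":[0,0,0]},{"gripper":10,"travel":[0,0,1.5],"twist":[0,0,0]},{"gripper":10,"travel":[0,0,0],"twist":[0,0,0]}]'
```

```text
time: 24.75
ee_pos: [0.5703, 0.0285, 0.1126]
tcp_rot: [-180.0, -0.0, 180.0]
wrist_force: [-2.3, 0.8, 2.9]
opening: 0.0194
grasp_force: 39.6
time: 25.12
ee_pos: [0.5703, 0.0289, 0.1092]
tcp_rot: [180.0, -0.0, -180.0]
wrist_force: [-1.2, 2.2, 0.0]
opening: 0.0194
grasp_force: 39.4
time: 25.5
ee_pos: [0.5703, 0.0289, 0.1064]
tcp_rot: [180.0, -0.0, -180.0]
wrist_force: [-1.8, 2.7, 0.8]
opening: 0.0199
grasp_force: 39.5
```

```bash
python3 -m crank '[{"gripper":10,"travel":[0,0.5,1.5],"twist":[0,0,0]},{"gripper":10,"travel":[0,0,1.5],"twist":[0,0,0]},{"gripper":10,"travel":[0,0,1.5],"twist":[0,0,0]},{"gripper":10,"travel":[0,0,1.5],"twist":[0,0,0]},{"gripper":10,"travel":[0,0,0],"twist":[0,0,0]}]'
python3 -m crank '[{"gripper":10,"travel":[0,0,1.5],"twist":[0,0,0]},{"gripper":10,"travel":[0,0,1.5],"twist":[0,0,0]},{"gripper":10,"travel":[0,0,1.5],"twist":[0,0,0]},{"gripper":10,"travel":[0,0,1.5],"twist":[0,0,0]},{"gripper":10,"travel":[0,0,0],"twist":[0,0,0]}]'
python3 -m crank '[{"gripper":10,"travel":[0,0,1.5],"twist":[0,0,0]},{"gripper":10,"travel":[0,0,1.5],"twist":[0,0,0]},{"gripper":10,"travel":[0,0,0],"twist":[0,0,0]}]'
```

```text
time: 26.12
ee_pos: [0.5703, 0.0293, 0.1003]
tcp_rot: [-180.0, -0.0, -180.0]
wrist_force: [-3.6, 1.6, 0.7]
opening: 0.0195
grasp_force: 39.7
time: 26.75
ee_pos: [0.5703, 0.0293, 0.0944]
tcp_rot: [180.0, -0.0, -180.0]
wrist_force: [-5.0, 1.1, 1.9]
opening: 0.0194
grasp_force: 39.8
time: 27.12
ee_pos: [0.5701, 0.0293, 0.091]
tcp_rot: [-180.0, -0.1, -180.0]
wrist_force: [-3.8, 1.9, -1.0]
opening: 0.0194
grasp_force: 39.5
```

```bash
python3 -m crank '[{"gripper":10,"travel":[0.7,0,1],"twist":[0,0,0]},{"gripper":10,"travel":[0,0,1],"twist":[0,0,0]},{"gripper":10,"travel":[0,0,0],"twist":[0,0,0]}]'
python3 -m crank '[{"gripper":10,"travel":[0,0,1],"twist":[0,0,0]},{"gripper":10,"travel":[0,0,0],"twist":[0,0,0]}]'
python3 -m crank '[{"gripper":10,"travel":[0,0,1],"twist":[0,0,0]},{"gripper":10,"travel":[0,0,0],"twist":[0,0,0]}]'
```

```text
time: 27.5
ee_pos: [0.5699, 0.0293, 0.0899]
tcp_rot: [180.0, 0.0, -180.0]
wrist_force: [-5.1, 1.6, 3.5]
opening: 0.0196
grasp_force: 39.9
time: 27.75
ee_pos: [0.5697, 0.0293, 0.0884]
tcp_rot: [180.0, -0.0, -180.0]
wrist_force: [-2.8, 1.5, -0.3]
opening: 0.0194
grasp_force: 39.6
time: 28.0
ee_pos: [0.5697, 0.0293, 0.0875]
tcp_rot: [-180.0, -0.0, -180.0]
wrist_force: [-3.8, 1.2, 2.5]
opening: 0.0195
grasp_force: 39.6
```

```bash
python3 -m crank '[{"gripper":10,"travel":[0,0,0.8],"twist":[0,0,0]},{"gripper":10,"travel":[0,0,0],"twist":[0,0,0]}]'
python3 -m crank '[{"gripper":10,"travel":[0,0,0.5],"twist":[0,0,0]},{"gripper":10,"travel":[0,0,0],"twist":[0,0,0]}]'
```

```text
time: 28.25
ee_pos: [0.5697, 0.0293, 0.0867]
tcp_rot: [-180.0, -0.0, -180.0]
wrist_force: [-3.6, 1.1, 1.6]
opening: 0.0192
grasp_force: 39.6
time: 28.5
ee_pos: [0.5698, 0.0293, 0.0865]
tcp_rot: [180.0, 0.0, -180.0]
wrist_force: [-4.8, 0.5, 3.2]
opening: 0.0194
grasp_force: 39.8
```

```bash
python3 -m crank '[{"gripper":10,"travel":[0,0,0.7],"twist":[0,0,0]},{"gripper":10,"travel":[0,0,0],"twist":[0,0,0]}]'
python3 -m crank '[{"gripper":10,"travel":[0,0,0.6],"twist":[0,0,0]},{"gripper":10,"travel":[0,0,0],"twist":[0,0,0]}]'
```

```text
time: 28.75
ee_pos: [0.5698, 0.0293, 0.0859]
tcp_rot: [-180.0, 0.0, -180.0]
wrist_force: [-5.3, 2.5, 4.7]
opening: 0.0193
grasp_force: 39.9
time: 29.0
ee_pos: [0.5699, 0.0293, 0.0858]
tcp_rot: [180.0, 0.0, -180.0]
wrist_force: [-5.4, 1.0, 7.7]
opening: 0.0195
grasp_force: 40.1
```

```bash
python3 -m crank '[{"gripper":10,"travel":[0,0,0.4],"twist":[0,0,0]},{"gripper":10,"travel":[0,0,0],"twist":[0,0,0]}]'
```

```text
time: 29.25
ee_pos: [0.57, 0.0293, 0.0857]
tcp_rot: [180.0, 0.1, -180.0]
wrist_force: [-6.7, 1.4, 9.4]
opening: 0.0195
grasp_force: 40.3
```

```bash
python3 -m crank '[{"gripper":10,"travel":[0,0,0.7],"twist":[0,0,0]},{"gripper":10,"travel":[0,0,0],"twist":[0,0,0]}]'
```

```text
time: 29.5
ee_pos: [0.5701, 0.0293, 0.0852]
tcp_rot: [180.0, 0.1, -180.0]
wrist_force: [-6.1, 1.4, 10.7]
opening: 0.0193
grasp_force: 40.4
```

```bash
python3 -m crank '[{"gripper":10,"travel":[0,0,0.7],"twist":[0,0,0]},{"gripper":10,"travel":[0,0,0],"twist":[0,0,0]}]'
```

```text
time: 29.75
ee_pos: [0.5703, 0.0293, 0.085]
tcp_rot: [180.0, 0.1, -180.0]
wrist_force: [-7.7, 0.9, 13.6]
opening: 0.0195
grasp_force: 40.8
```

On the contact at about 13 N. Now I'll let go, back off, and press the cell's top with shut fingers to seat it and check its height.

```bash
python3 -m crank '[{"gripper":85,"travel":[0,0,0],"twist":[0,0,0]},{"gripper":85,"travel":[0,0,0],"twist":[0,0,0]},{"gripper":85,"travel":[0,0,0],"twist":[0,0,0]},{"gripper":85,"travel":[0,0,0],"twist":[0,0,0]},{"gripper":85,"travel":[0,0,-20],"twist":[0,0,0]},{"gripper":85,"travel":[0,0,-25],"twist":[0,0,0]},{"gripper":0,"travel":[0,0,0],"twist":[0,0,0]},{"gripper":0,"travel":[0,0,0],"twist":[0,0,0]},{"gripper":0,"travel":[0,0,0],"twist":[0,0,0]},{"gripper":0,"travel":[0,0,0],"twist":[0,0,0]},{"gripper":0,"travel":[0,0,0],"twist":[0,0,0]},{"gripper":0,"travel":[0,0,0],"twist":[0,0,0]}]'
python3 -m crank '[{"gripper":0,"travel":[0,0,5],"twist":[0,0,0]},{"gripper":0,"travel":[0,0,0],"twist":[0,0,0]},{"gripper":0,"travel":[0,0,0],"twist":[0,0,0]}]'
python3 - <<'E'
from h import *
s=snap('side','g6s'); t=snap('top','g6')
b=cv2.resize(s[130:220,250:340],None,fx=6,fy=6)
cv2.imwrite('pics/g6c.png',b[:,:,::-1])
for p in((.569,.029,.108),(.569,.029,.078)): print((proj('side',p)-[250,130])*6)
E
```

```text
time: 31.25
ee_pos: [0.5697, 0.0293, 0.1282]
tcp_rot: [-180.0, -0.0, -180.0]
wrist_force: [-0.7, -0.1, -0.4]
opening: 0.0003
grasp_force: 0.0
time: 31.62
ee_pos: [0.5697, 0.0293, 0.1232]
tcp_rot: [180.0, -0.0, -180.0]
wrist_force: [-0.7, -0.3, -0.3]
opening: 0.0001
grasp_force: 0.0
[283.84848748 290.07836882]
[286.09927874 345.72263463]
```

View pics/g6c.png

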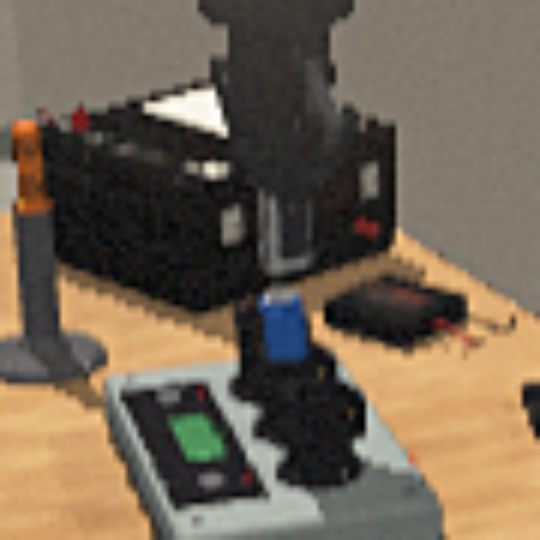

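The cell stands in the middle tube with its top at about (284,292) in the crop, close to the predicted home position. I'll press down gently.

```bash
python3 -m crank '[{"gripper":0,"travel":[0,0,5],"twist":[0,0,0]},{"gripper":0,"travel":[0,0,4],"twist":[0,0,0]},{"gripper":0,"travel":[0,0,1],"twist":[0,0,0]},{"gripper":0,"travel":[0,0,0],"twist":[0,0,0]}]'
python3 -m crank '[{"gripper":0,"travel":[0,0,1],"twist":[0,0,0]},{"gripper":0,"travel":[0,0,0],"twist":[0,0,0]}]'
python3 -m crank '[{"gripper":0,"travel":[0,0,1],"twist":[0,0,0]},{"gripper":0,"travel":[0,0,0],"twist":[0,0,0]}]'
```

```text
time: 32.22
ee_pos: [0.5697, 0.0293, 0.1132]
tcp_rot: [-180.0, -0.0, -180.0]
wrist_force: [0.3, -0.0, -0.4]
opening: 0.0001
grasp_force: 0.0
time: 32.48
ee_pos: [0.5698, 0.0293, 0.1123]
tcp_rot: [-180.0, 0.0, -180.0]
wrist_force: [0.3, 0.1, -0.6]
opening: -0.0003
grasp_force: 0.0
time: 32.72
ee_pos: [0.5697, 0.0293, 0.1112]
tcp_rot: [180.0, -0.0, -180.0]
wrist_force: [0.2, -0.7, -0.2]
opening: -0.0001
grasp_force: 0.0
```

```bash
python3 -m crank '[{"gripper":0,"travel":[0,0,1],"twist":[0,0,0]},{"gripper":0,"travel":[0,0,0],"twist":[0,0,0]}]'
python3 -m crank '[{"gripper":0,"travel":[0,0,1],"twist":[0,0,0]},{"gripper":0,"travel":[0,0,0],"twist":[0,0,0]}]'
```

```text
time: 32.98
ee_pos: [0.5697, 0.0293, 0.1102]
tcp_rot: [-180.0, -0.0, -180.0]
wrist_force: [-0.2, 0.3, -0.4]
opening: -0.0002
grasp_force: 0.0
time: 33.22
ee_pos: [0.5698, 0.0293, 0.1094]
tcp_rot: [180.0, 0.0, -180.0]
wrist_force: [-0.1, 0.2, -0.6]
opening: -0.0001
grasp_force: 0.2
```

```bash
python3 -m crank '[{"gripper":0,"travel":[0,0,0.8],"twist":[0,0,0]},{"gripper":0,"travel":[0,0,0],"twist":[0,0,0]}]'
```

```text
time: 33.48
ee_pos: [0.5702, 0.0293, 0.1088]
tcp_rot: [-180.0, 0.1, -180.0]
wrist_force: [2.7, -0.0, 2.7]
opening: 0.0
grasp_force: 1.3
```

```bash
python3 -m crank '[{"gripper":0,"travel":[0,0,0.8],"twist":[0,0,0]},{"gripper":0,"travel":[0,0,0],"twist":[0,0,0]}]'
python3 -m crank '[{"gripper":0,"travel":[0,0,0.7],"twist":[0,0,0]},{"gripper":0,"travel":[0,0,0],"twist":[0,0,0]}]'
```

```text
time: 33.72
ee_pos: [0.5704, 0.0293, 0.1086]
tcp_rot: [180.0, 0.1, -180.0]
wrist_force: [1.8, -0.5, 7.1]
opening: 0.0001
grasp_force: 3.3
time: 33.98
ee_pos: [0.5706, 0.0293, 0.1081]
tcp_rot: [180.0, 0.1, -180.0]
wrist_force: [3.0, -0.6, 7.0]
opening: -0.0002
grasp_force: 3.4
```

```bash
python3 -m crank '[{"gripper":0,"travel":[0,0,0.7],"twist":[0,0,0]},{"gripper":0,"travel":[0,0,0],"twist":[0,0,0]}]'
```

```text
time: 34.22
ee_pos: [0.5707, 0.0293, 0.1076]
tcp_rot: [180.0, 0.2, -180.0]
wrist_force: [2.6, -1.2, 7.3]
opening: 0.0003
grasp_force: 3.9
```

```bash
python3 -m crank '[{"gripper":0,"travel":[0,0,0.7],"twist":[0,0,0]},{"gripper":0,"travel":[0,0,0],"twist":[0,0,0]}]'
```

```text
time: 34.48
ee_pos: [0.5708, 0.0293, 0.1073]
tcp_rot: [180.0, 0.2, -180.0]
wrist_force: [1.5, -0.5, 10.4]
opening: -0.0
grasp_force: 5.4
```

```bash
python3 -m crank '[{"gripper":0,"travel":[0,0,0.6],"twist":[0,0,0]},{"gripper":0,"travel":[0,0,0],"twist":[0,0,0]}]'
```

```text
time: 34.72
ee_pos: [0.5708, 0.0293, 0.1072]
tcp_rot: [180.0, 0.2, -180.0]
wrist_force: [-0.1, 0.1, 14.0]
opening: 0.0001
grasp_force: 7.0
```

The cell bottomed out: the force rose to 14 N at TCP z=0.1072, the home height. I'll back off and check.

```bash
python3 -m crank '[{"gripper":0,"travel":[0,0,-5],"twist":[0,0,0]},{"gripper":0,"travel":[0,0,-25],"twist":[0,0,0]},{"gripper":0,"travel":[0,0,-35],"twist":[0,0,0]},{"gripper":0,"travel":[0,0,-35],"twist":[0,0,0]},{"gripper":0,"travel":[30,0,0],"twist":[0,0,0]},{"gripper":0,"travel":[40,0,0],"twist":[0,0,0]},{"gripper":0,"travel":[0,0,0],"twist":[0,0,0]},{"gripper":0,"travel":[0,0,0],"twist":[0,0,0]}]'
python3 - <<'E'
from h import *
s=snap('side','g7s')
b=cv2.resize(s[130:230,245:345],None,fx=6,fy=6,interpolation=cv2.INTER_CUBIC)
cv2.imwrite('pics/g7c.png',b[:,:,::-1])
H=cv2.cvtColor(s,cv2.COLOR_RGB2HSV); k=cv2.inRange(H,(105,110,50),(125,255,255)); k[:,:270]=0;k[:,330:]=0
print(cv2.boundingRect(k),proj('side',(.569,.029,.108)))
E
```

```text
time: 35.72
ee_pos: [0.4999, 0.0293, 0.2049]
tcp_rot: [180.0, 0.0, -180.0]
wrist_force: [-0.0, -0.1, -0.9]
opening: -0.0
grasp_force: 0.0
(294, 180, 8, 11) [297.30808125 178.3463948 ]
```

View pics/g7c.png

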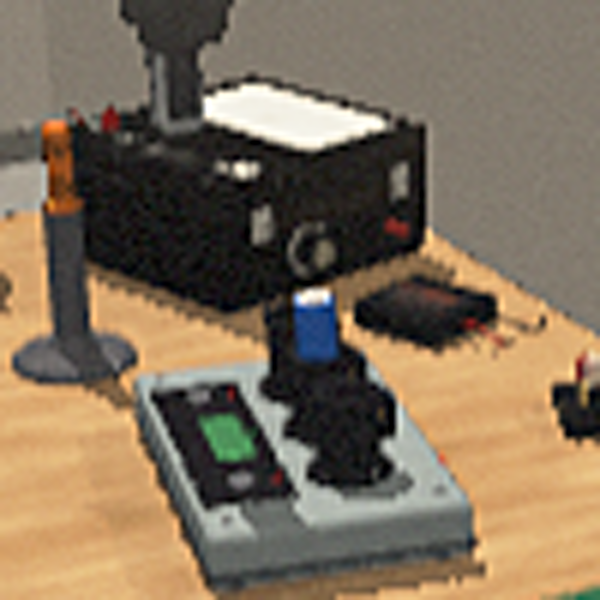

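The side crop shows the blue cell upright in the middle tube, its visible foot at about pixel (298,190), which matches the middle mouth. The rod stands in its stand and the gripper is clear, so I'm handing in.

```bash
python3 -c "
from workcell import bot
print(bot.job_done())"
```

```text
the job is handed in; nothing more can be done
None
```

I found the middle tube clear, put the rod back in its stand, pushed the blue cell home in the middle tube and let go, and handed the job in at about 36 s; the hand-in returned no verdict.

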